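# Fish the wooden spoon out through the shelf cut-out

## Task

The wooden spoon has dropped through the empty pan cut-out of the stainless shelf into the drip pan below. Take it by the handle, tilt it and bring it out through the cut-out one end first without jamming or forcing it, then hold it still with its middle over the purple trivet and the whole spoon at least 5 cm above the shelf top. Finish while still holding it in the air, and leave the containers, dish and jar standing where they are.

Things in the scene. Friction and masses are not known exactly. Their poses are not given: they have to be found in the camera images.
- shelf: low stainless shelf fixed on the counter, 470 mm deep (its x, from the robot's side to the far side) by 900 mm wide (y); top face 70 mm above the counter, plate 4 mm thick; yaw within 0.2 rad. Origin on the counter under the cut-out's centre. Under it a closed drip pan, inside 450 mm along x (-225 to +225), 200 mm along y, floor 4 mm above the counter, 62 mm of free height.
- cutout (a point): centre of the rectangular cut-out in the shelf, at the height of the top face; the cut-out is 160 mm along the shelf's x and 150 mm along its y, and the only way out of the drip pan
- spoon_mid (a point): middle of the wooden spoon's length, at half the handle's thickness; x along the spoon to the bowl, z up. Spoon 270 mm long; straight handle 14 mm wide, 12 mm thick, from -135 to +87 mm; round bowl 48 mm across, 16 mm high at the +x end, undersides level. At the start it lies flat on the pan floor, within 0.12 rad of the shelf's x, bowl away from the robot, both ends hidden under the plate.
- spoon_bowl_end (a point): outer end of the spoon's bowl, 135 mm from the middle, at the handle's mid-thickness
- spoon_handle_end (a point): end of the spoon's handle, 135 mm from the middle, at the handle's mid-thickness
- spoon: the wooden spoon, about 60 g, centre of mass within 40 mm of its middle, towards the bowl; origin on its underside, 6 mm below point spoon_mid
- trivet: round purple silicone trivet, 160 mm across, 8 mm thick, lying fixed on the shelf to the left or to the right of the cut-out, about 235 mm from it; origin at the centre of its underside
- container_a: square glass food container with a blue latch lid, 110 x 110 mm and 58 mm tall, standing on the shelf; origin at the centre of its underside. Bystander. It stands beside the cut-out on the side opposite the trivet.
- container_b: square glass food container with a blue latch lid, 110 x 110 mm and 58 mm tall, standing on the shelf; origin at the centre of its underside. Bystander.
- container_c: square glass food container with a grey latch lid, 110 x 110 mm and 58 mm tall, standing on the shelf; origin at the centre of its underside. Bystander.
- container_d: square glass food container with a grey latch lid, 110 x 110 mm and 58 mm tall, standing on the shelf; origin at the centre of its underside. Bystander.
- soy_dish: white ceramic soy dish, 90 mm across, 22 mm tall, on the shelf; origin at the centre of its underside. Bystander.
- salt_jar: glass salt jar with a steel cap, 52 mm across, 85 mm tall, on the shelf; origin at the centre of its underside. Bystander.

How it is judged:
By the outcome, as a careful person would: the job done as asked, in the order asked, and still so for the second after the job is handed in, while the arm keeps its last pose, push and grip.
It also fails if it takes over 51 s, if anything falls off the work surface, if the arm or the gripper's body presses on something with over 40 N, if the wrist force passes 120 N, or if a joint passes its speed limit or range.

## Robot

A 6-joint arm with a two-finger parallel gripper is mounted at the origin on the work surface. World frame = base frame: x ahead of the robot, y to its left, z up, the work surface at z = 0. Lengths are in m, angles in rad, forces in N, time in s.
With the tool pointing down it reaches from about 0.35 to 0.925 m from the base axis. Payload 6.4 kg.
Tool frame: the origin (TCP) lies at the very end of the fingers, on their centre line; the grasp point (between the pads) lies env.grip_depth behind it (env.grip_depth is the distance from the TCP to the grasp point, in m); z points along the fingers, y is the line along which they close (so a half turn about z gives the same grasp; the last joint's range is limited). The gripper opens to 94 mm and grips with 3 to 60 N. Pads are 16 mm wide; open, the fingers measure 119 mm over their backs; the gripper's body (75 mm by 177 mm) begins 78 mm behind the grasp point.
Start: joints at [-1.347, 0.245, 1.558, -0, 1.339, -0.174], TCP at [0.252, -0.599, 0.205] pointing down, gripper open.
Joint ranges: [-3.13, 3.13], [-1.02, 2.26], [0.13, 2.54], [-0.95, 4.09], [0.21, 2.88], [-2.74, 2.74]. Speed limits (rad/s): [2.57, 2.57, 3.14, 3.14, 3.14, 3.14].

## Interface

Orientations are given as a unit quaternion [w, x, y, z].
In Python, from station import env gives the robot as it stands.
- The arm moves only by the tool drive_tool, never from a script. Its argument "series" is a list of rows, each a list of 7 numbers: the shift along the world's x, y, z each as a share of 2.5 cm, from -1 to 1, then the turn, a rotation vector about the world's x, y, z each as a share of 10 degrees, from -1 to 1, then the closure, from 0 (fully open) to 1 (shut). A call has 1 to 8 rows; each row shifts and turns the commanded pose from where the row before left it; what a row does not reach is not made up. A row lasts 1/8 s, in which the tool goes at most 62.5 mm and 10.7 degrees, less where a joint would pass 70% of its speed; a pose out of reach is approached as far as the arm can. A call with a number of a shift or a turn outside -1 to 1 is refused whole. A call with a gripper value outside its range is refused whole. The fingers move at their own pace and stop on an object; "force" is the grip in N (left out, the last holds). Time passes only in rows, so rows that do not move let the fingers close. It gives the time, the measured TCP pose, the force, the opening and the grip force at its end, in the units of the state.
- env.sense(): the state, without advancing time (a new reading comes with each control period).
- env.read_camera(name): name is "side" or "top"; returns (picture, depth): 420x560x3 uint8, red, green, blue; 420x560 float32, m along the optical axis (not along the pixel's ray), 0 where there is no reading.
- env.camera_params(name): a dict with "vertical_fov" (degrees; the focal length in pixels is half the picture's height over the tangent of half this angle, whatever the lens; pixels are square), "cx", "cy" (the principal point, pixels), "dist" ([k1, k2, p1, p2, k3] as OpenCV has them; the pictures are not rectified), "rvec" (rotation vector, rad) and "tvec" (3), from world to camera coordinates, as OpenCV has them. Camera axes: x right, y down, z forward; pixel columns grow to the right and rows downward; lengths in m; the calibration is good to about 2 mm. A picture is of the moment at which its call begins. camera_params takes no time and is no camera call.
- env.hand_in(): hands the job in; it is judged then, once.
Trained networks look in the newest picture that a camera, given by its name, has taken for a name from the list of things; names that differ only in an ending like _2 or _b are one class to them, and where a whole thing is asked for, a point or a joint stands for the part that bears it (a point fixed in the world has none). Each returns a list of dicts, best first, with "conf" (0 to 1); they miss things now and then, are a little off and sometimes report something else, mostly with a low value. They report only what shows in the picture. A call takes as long as a camera call.
- env.boxes_of(camera, target): "centre" ([column, row] as shares, 0 to 1, of the picture: columns of its width, rows of its height, amid what is visible of it).
- env.masks_of(camera, target): "pixels" (420x560 bool, what is visible of it) and "centre" ([column, row] as shares, 0 to 1, of the picture: columns of its width, rows of its height, amid what is visible of it).
- env.spot_point(camera, target): "centre" ([column, row] as shares, 0 to 1, of the picture: columns of its width, rows of its height: a listed point, or the origin of a listed thing).
The state is a dict: "time": time; "joints": joint angles; "qvel": joint speeds; "joint_torque": joint torques, N m; "position": TCP position; "ee_rot": TCP orientation; "force": force on the tool from outside, world axes, zero at the start; "moment": the same for the moment, N m; "grip_width": finger opening in m; "grasp_force": force on a finger pad.
Only numpy, scipy, OpenCV 4.12 (cv2) and the standard library are available. Lean on these libraries where they do the work, as an engineer would, in place of code of your own. Each camera call takes 0.05 s, during which the arm holds its last target. There are 200 camera calls.

## Working session

There is one attempt and no reset: what is moved stays moved. The work goes in short steps, Python scripts to look and compute and a tool call to move; the robot and the scene stay as the last step left them, time stands still between calls to the robot, and variables do not carry over. Pictures are saved under pics/ and viewed, at most 10 in all, crops included, and the job is handed in when it is done.

Besides the shell and the picture viewer there is one more tool, called after "Emit:" as name(argument=value, ...), one argument or row to a line, values as JSON. drive_tool: Moves the arm, as the interface text tells. Its arguments: {"type":"object","properties":{"series":{"type":"array"},"force":{"type":"number"}},"required":["series"]}

```bash
mkdir -p pics; ls; cat > h.py <<'E'
import numpy as np, cv2
from station import env
def cam(n):
    p=env.camera_params(n); f=210/np.tan(np.radians(p["vertical_fov"])/2)
    K=np.array([[f,0,p["cx"]],[0,f,p["cy"]],[0,0,1]]); R=cv2.Rodrigues(np.array(p["rvec"],float))[0]
    return K,np.array(p["dist"],float),R,np.array(p["tvec"],float).ravel()
def ray(n,uv):
    K,d,R,t=cam(n); q=cv2.undistortPoints(np.array(uv,float).reshape(-1,1,2),K,d).reshape(-1,2)
    D=np.c_[q,np.ones(len(q))]@R; return -R.T@t,D   # D has unit depth
def at_z(n,uv,z):
    o,D=ray(n,uv); return o+D*((z-o[2])/D[:,2])[:,None]
def at_depth(n,uv,dep):
    o,D=ray(n,uv); return o+D*np.asarray(dep).reshape(-1,1)
def tri(uv1,uv2,n1="side",n2="top"):
    o1,D1=ray(n1,uv1);o2,D2=ray(n2,uv2);d1=D1[0];d2=D2[0]
    s=np.linalg.lstsq(np.c_[d1,-d2],o2-o1,rcond=None)[0]
    a=o1+s[0]*d1;b=o2+s[1]*d2; return (a+b)/2,np.linalg.norm(a-b)
def proj(n,X):
    K,d,R,t=cam(n); return cv2.projectPoints(np.array(X,float).reshape(-1,1,3),cv2.Rodrigues(R)[0],t,K,d)[0].reshape(-1,2)
def snap(n,fn):
    im,dp=env.read_camera(n); cv2.imwrite("pics/"+fn,im[:,:,::-1]); return im,dp
S=np.array([560,420])
E
python3 - <<'E'
from h import *
np.set_printoptions(precision=4,suppress=True)
print(env.grip_depth, env.sense())
D={}
for c in("top","side"): D[c]=snap(c,c+"0.png")[1]; o,_=ray(c,[[280,210]]);print(c,o)
for t in["cutout","spoon_mid","trivet","container_a","soy_dish","salt_jar","spoon"]:
  for c in("top","side"):
    for r in env.spot_point(c,t)[:4 if 'cont' in t else 1]:
      uv=np.array(r["centre"])*S
      z={"cutout":.07,"spoon_mid":.010,"spoon":.004}.get(t,.07)
      print(t,c,round(r["conf"],2),uv,at_z(c,[uv],z)[0])
E
```

```text
pics
0.0188 {'time': 0.0, 'joints': array([-1.3471,  0.2458,  1.559 , -0.    ,  1.3387, -0.1741]), 'qvel': array([-0.0007, -0.0007, -0.0005, -0.0011, -0.0018,  0.0012]), 'joint_torque': array([ -0.0028, -41.584 , -31.4604,   0.0683,   0.0332,  -0.0001]), 'position': array([ 0.2517, -0.5987,  0.2044]), 'ee_rot': array([-0.001 ,  0.9803,  0.1976, -0.    ]), 'force': array([-0.3732,  0.5055,  0.2144]), 'moment': array([-0.0686,  0.045 ,  0.0265]), 'grasp_force': 0.0, 'grip_width': 0.094126080234629}
top [ 0.4541 -0.0098  1.0008]
side [0.2797 0.9385 1.1042]
cutout top 0.74 [277.424 212.1  ] [0.5479 0.0234 0.07  ]
cutout side 0.66 [290.08  211.302] [0.5405 0.0066 0.07  ]
spoon_mid top 0.93 [272.104 219.408] [0.5356 0.0396 0.01  ]
spoon_mid side 0.54 [285.88  234.192] [0.5419 0.0418 0.01  ]
trivet top 0.92 [189.896 258.72 ] [0.4414 0.2359 0.07  ]
trivet side 0.91 [300.72  286.398] [0.4439 0.2425 0.07  ]
container_a top 0.92 [381.192 223.02 ] [ 0.5149 -0.2246  0.07  ]
container_a top 0.69 [123.2  182.91] [0.6306 0.4019 0.07  ]
container_a top 0.58 [365.512 149.52 ] [ 0.6958 -0.1957  0.07  ]
container_a top 0.55 [282.576 216.09 ] [0.538  0.0112 0.07  ]
container_a side 0.85 [225.008 266.91 ] [0.6443 0.2409 0.07  ]
container_a side 0.83 [206.92 319.62] [0.6288 0.3964 0.07  ]
container_a side 0.8 [319.872 163.506] [ 0.5095 -0.2144  0.07  ]
container_a side 0.8 [259.896 155.484] [ 0.6985 -0.1956  0.07  ]
soy_dish top 0.77 [425.992 168.21 ] [ 0.6453 -0.3406  0.07  ]
soy_dish side 0.86 [287.112 129.99 ] [ 0.654  -0.3447  0.07  ]
salt_jar top 0.89 [129.528 258.594] [0.4449 0.3832 0.07  ]
salt_jar side 0.58 [283.584 334.908] [0.4456 0.3828 0.07  ]
spoon top 0.66 [274.008 219.702] [0.5352 0.035  0.004 ]
spoon side 0.67 [287.504 232.68 ] [0.5406 0.03   0.004 ]
```

View pics/top0.png

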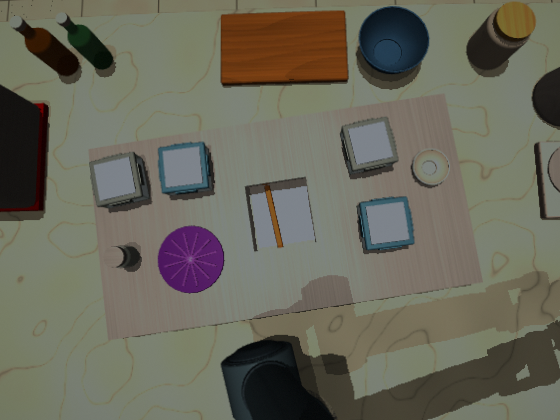

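View pics/side0.png

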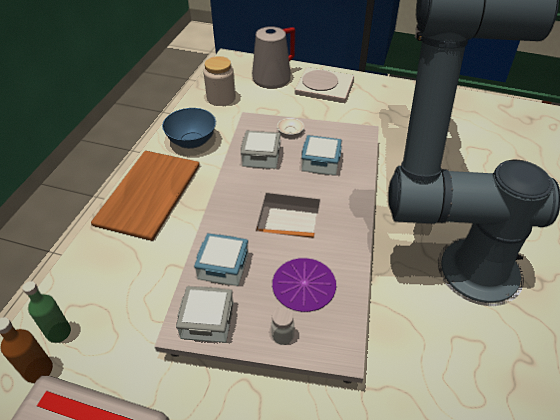

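The top picture shows the cut-out with corners near (247,187), (306,178), (315,241) and (255,251). The spoon handle crosses it from (266,185) to (280,247). In the side picture the cut-out is at (258–320,195–237), with the handle along its lower edge. I'll measure these accurately next.

```bash
python3 - <<'E'
from h import *
np.set_printoptions(precision=4,suppress=True)
im,dp=env.read_camera("top")
vv,uu=np.mgrid[165:265,230:330]; P=at_depth("top",np.c_[uu.ravel(),vv.ravel()],dp[165:265,230:330].ravel())
z=P[:,2]; print("z pct",np.percentile(z,[1,5,25,50,75,95,99]))
low=(z<0.045).reshape(100,100).astype(np.uint8)
# hole at plate height: low pixels' outline
c=max(cv2.findContours(low,cv2.RETR_EXTERNAL,cv2.CHAIN_APPROX_NONE)[0],key=cv2.contourArea)
W=at_z("top",c.reshape(-1,2)+[230,165],.07)[:,:2].astype(np.float32)
r=cv2.minAreaRect(W*1000);print("depth hole",r)
print(cv2.boxPoints(r))
for cn in("top","side"):
  if cn=="side": im,dp=env.read_camera("side")
  ms=env.masks_of(cn,"spoon")
  for m in ms[:1]:
    v,u=np.nonzero(m["pixels"]); print(cn,m["conf"],len(u),u.min(),u.max(),v.min(),v.max())
    X=at_z(cn,np.c_[u,v],.013)[:,:2]; q=cv2.fitLine(X.astype(np.float32),cv2.DIST_HUBER,0,1e-5,1e-5).ravel(); q=q*np.sign(q[0]) if q[0]<0 else q
    l=cv2.fitLine(X.astype(np.float32),cv2.DIST_HUBER,0,1e-5,1e-5).ravel(); print("line",l,np.arctan(l[1]/l[0])); s=(X-l[2:])@l[:2];print(s.min(),s.max(), X.min(0),X.max(0))
    D=at_depth(cn,np.c_[u,v],dp[v,u]); print("depth z",np.percentile(D[:,2],[10,50,90]), D.mean(0))
    for x in(.49,.52,.55,.58): 
      k=abs(X[:,0]-x)<.006; print(x,X[k,1].min() if k.any() else 0,X[k,1].max() if k.any() else 0)
# container yaw/clearance check; trivet centroid
for cn in("top","side"):
  m=env.masks_of(cn,"trivet")[0]; v,u=np.nonzero(m["pixels"]); X=at_z(cn,np.c_[u,v],.078); print("trivet",cn,cv2.minEnclosingCircle((X[:,:2]*1000).astype(np.float32)))
E
```

```text
z pct [0.0006 0.0021 0.0049 0.0684 0.0704 0.0724 0.0738]
depth hole ((544.8729858398438, 17.903587341308594), (159.3004913330078, 149.37692260742188), 7.317655086517334)
[[456.3584  81.8387]
 [475.3845 -66.3216]
 [633.3876 -46.0315]
 [614.3615 102.1288]]
top 0.9 313 265 281 186 246
line [0.9809 0.1946 0.5415 0.036 ] 0.19588335
-0.07584566838548926 0.08240531969889059 [0.4672 0.0179] [0.6221 0.0559]
depth z [0.0134 0.0159 0.0183] [0.5412 0.0358 0.0189]
0.49 0.017927079378751508 0.03299456560260465
0.52 0.024765084637467297 0.037568999645484616
0.55 0.03165280990795333 0.044392204587344206
0.58 0.03625427409139684 0.051436360781802484
side 0.64 236 258 313 229 237
line [0.9867 0.1627 0.5355 0.0377] 0.16338567
-0.07077238918293577 0.08784268561432282 [0.4647 0.0183] [0.6221 0.0552]
depth z [0.0094 0.0133 0.0165] [0.5343 0.0417 0.0179]
0.49 0.02129481491731755 0.03931472190813112
0.52 0.02682671905076539 0.043995692648564066
0.55 0.032662545420632516 0.04760706788678659
0.58 0.0382217030745885 0.05232836810614694
trivet top ((441.5756530761719, 233.05909729003906), 80.06939697265625)
trivet side ((438.7087097167969, 238.02943420410156), 80.99116516113281)
```

Emit:
drive_tool(
  series=[
    [0.37,1,0.3,0,0,-0.3,0.4],
    [0.37,1,0.2,0,0,-0.3,0.4],
    [0.37,1,0,0,0,-0.3,0.4],
    [0.37,1,0,0,0,-0.28,0.4],
    [0.37,1,0,0,0,0,0.4],
    [0.37,1,0,0,0,0,0.4],
    [0.37,1,0,0,0,0,0.4],
    [0.37,1,0,0,0,0,0.4],
  ],
  force=40,
)

```text
time: 2.1
position: [0.3263, -0.398, 0.218]
ee_rot: [0.0, 0.995, 0.096, 0.0]
force: [-0.3, -1.1, 0.1]
grip_width: 0.0566
grasp_force: 0.0
```

Emit:
drive_tool(
  series=[
    [0.37,1,0,0,0,0,0.4],
    [0.37,1,0,0,0,0,0.4],
    [0.37,1,0,0,0,0,0.4],
    [0.37,1,0,0,0,0,0.4],
    [0.37,1,0,0,0,0,0.4],
    [0.37,1,0,0,0,0,0.4],
    [0.37,1,0,0,0,0,0.4],
    [0.37,1,0,0,0,0,0.4],
  ],
)

```text
time: 3.1
position: [0.4, -0.1978, 0.218]
ee_rot: [0.0, 0.995, 0.096, 0.0]
force: [0.8, -0.2, -0.5]
grip_width: 0.0566
grasp_force: 0.0
```

Emit:
drive_tool(
  series=[
    [0.37,1,0,0,0,0,0.4],
    [0.37,1,0,0,0,0,0.4],
    [0.37,1,0,0,0,0,0.4],
    [0.37,1,0,0,0,0,0.4],
    [0.37,1,0,0,0,0,0.4],
    [0.37,1,0,0,0,0,0.4],
    [0.37,1,0,0,0,0,0.4],
    [0.37,1,0,0,0,0,0.4],
  ],
)

```text
time: 4.1
position: [0.4738, 0.0022, 0.2181]
ee_rot: [0.0, 0.995, 0.096, 0.0]
force: [0.6, -0.6, -0.7]
grip_width: 0.0565
grasp_force: 0.0
```

Emit:
drive_tool(
  series=[
    [0.37,0.5,0,0,0,0,0.4],
    [0,0.5,-0.5,0,0,0,0.4],
    [0,0,-0.5,0,0,0,0.4],
    [0,0,0,0,0,0,0.4],
  ],
)

```text
time: 4.6
position: [0.4817, 0.0256, 0.191]
ee_rot: [-0.0, 0.995, 0.096, -0.002]
force: [0.4, -0.3, -0.5]
grip_width: 0.0563
grasp_force: 0.0
```

Emit:
drive_tool(
  series=[
    [0.04,0.06,-1,0,0,0,0.4],
    [0,0,-1,0,0,0,0.4],
    [0,0,-1,0,0,0,0.4],
    [0,0,-1,0,0,0,0.4],
    [0,0,-1,0,0,0,0.4],
    [0,0,-1,0,0,0,0.4],
    [0,0,-0.8,0,0,0,0.4],
    [0,0,-0.4,0,0,0,0.4],
  ],
)

```text
time: 5.6
position: [0.4835, 0.0268, 0.012]
ee_rot: [-0.0, 0.995, 0.095, -0.001]
force: [-0.3, -0.3, 0.2]
grip_width: 0.0569
grasp_force: 0.0
```

Emit:
drive_tool(
  series=[
    [0,0,0,0,0,0,1],
    [0,0,0,0,0,0,1],
    [0,0,0,0,0,0,1],
    [0,0,0,0,0,0,1],
    [0,0,0,0,0,0,1],
  ],
  force=40,
)

```text
time: 6.22
position: [0.4845, 0.0271, 0.0134]
ee_rot: [0.0, 0.995, 0.096, 0.0]
force: [0.0, -1.4, 1.2]
grip_width: 0.0126
grasp_force: 40.0
```

Emit:
drive_tool(
  series=[
    [0,0,0,0,0,0,0.6],
    [0,0,0,0,0,0,0.6],
    [0,0,-0.26,0,0,0,0.6],
    [0,0,0,0,0,0,0.6],
  ],
)

```text
time: 6.72
position: [0.4833, 0.0274, 0.0057]
ee_rot: [-0.0, 0.995, 0.096, -0.001]
force: [-0.1, 0.3, -0.1]
grip_width: 0.0377
grasp_force: 0.0
```

Emit:
drive_tool(
  series=[
    [0,0,0,0,0,0,1],
    [0,0,0,0,0,0,1],
    [0,0,0,0,0,0,1],
    [0,0,0,0,0,0,1],
  ],
  force=50,
)

```text
time: 7.22
position: [0.4841, 0.0272, 0.0065]
ee_rot: [0.0, 0.995, 0.096, 0.0]
force: [0.5, -0.8, 0.2]
grip_width: 0.0134
grasp_force: 50.0
```

Emit:
drive_tool(
  series=[
    [0,0,0.3,0,0,0,1],
    [0.39,0.08,0.2,-0.02,0.1,0,1],
    [0.39,0.08,0.2,-0.02,0.1,0,1],
    [0.39,0.08,0.2,-0.02,0.1,0,1],
    [0.39,0.08,0.1,-0.02,0.1,0,1],
    [0.39,0.08,0,-0.02,0.1,0,1],
    [0,0,0,0,0,0,1],
  ],
)

```text
time: 8.1
position: [0.5343, 0.0374, 0.032]
ee_rot: [0.005, 0.994, 0.096, -0.044]
force: [0.1, 0.4, -0.6]
grip_width: 0.0134
grasp_force: 50.0
```

```bash
python3 - <<'E'
from h import *
a=snap("top","t1.png")[0]; b=snap("side","s1.png")[0]
big=np.hstack([cv2.resize(x,None,fx=3,fy=3,interpolation=cv2.INTER_CUBIC) for x in(a[150:280,215:345],b[160:290,230:360])])
cv2.imwrite("pics/z1.png",big[:,:,::-1]); s=env.sense(); print(s["position"],s["force"],s["moment"])
for c in("top","side"):
  for t in("spoon_handle_end","spoon_mid"):
    print(c,t,[(round(r["conf"],2),np.array(r["centre"])*S) for r in env.spot_point(c,t)[:2]])
E
```

```text
[0.5328621  0.03734543 0.03144268] [-0.14943497  0.07672641 -0.55715625] [ 0.01122477  0.00789994 -0.01577301]
top spoon_handle_end []
top spoon_mid [(0.64, array([191.912, 254.52 ]))]
side spoon_handle_end [(0.51, array([319.088, 228.312]))]
side spoon_mid [(0.63, array([267.68 , 230.202]))]
```

View pics/z1.png

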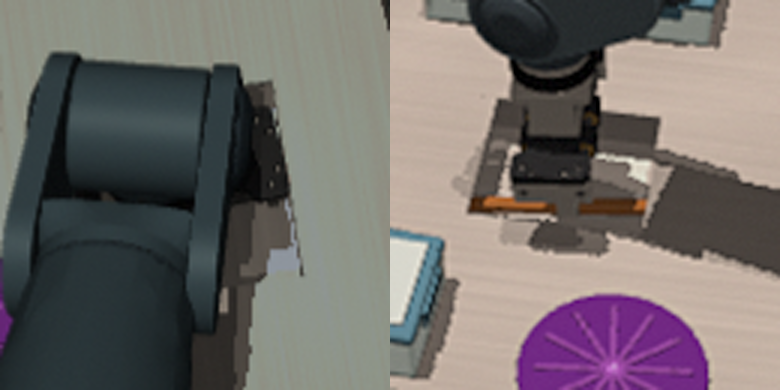

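In the side crop the gripped handle runs from (470,205) to (645,207), lifted off the floor, and its right end is close to the near edge of the cut-out. The top view is blocked by the arm. I'll work out where that visible end lies.

```bash
cat >> h.py <<'E'
C=np.array([.5449,.0179]); YAW=.1277
def loc(P): # world -> shelf-local xy
    c,s=np.cos(YAW),np.sin(YAW); d=np.asarray(P)[...,:2]-C; return d@np.array([[c,-s],[s,c]])
def wor(L,z):
    c,s=np.cos(YAW),np.sin(YAW); L=np.atleast_2d(L); return np.c_[L@np.array([[c,s],[-s,c]])+C,np.full(len(L),z)]
def spoonplane(cn,uv,psi=.19): # pixel -> point in vertical plane thru TCP along spoon; returns s from TCP, z, point
    p=np.array(env.sense()["position"]); n=np.array([-np.sin(psi),np.cos(psi),0]); o,D=ray(cn,uv)
    X=o+D*(((p-o)@n)/(D@n))[:,None]; return np.c_[(X-p)@[np.cos(psi),np.sin(psi),0],X[:,2]],X
E
python3 - <<'E'
from h import *
np.set_printoptions(precision=4,suppress=True)
print("cutout corners in side",proj("side",wor([[-.08,.075],[-.08,-.075],[.08,-.075],[.08,.075]],.07)).tolist())
print("TCP loc",loc(env.sense()["position"]))
r,X=spoonplane("side",[[314.5,229],[316,228.5],[319,228.3]]);print(r,loc(X))
im,_=env.read_camera("side")
hsv=cv2.cvtColor(im,cv2.COLOR_RGB2HSV)
m=((hsv[...,0]>5)&(hsv[...,0]<20)&(hsv[...,1]>150)); m[:160]=0;m[290:]=0;m[:,:240]=0;m[:,350:]=0
v,u=np.nonzero(m)
for c in range(u.min(),u.max()+1,4): 
  k=u==c; print(c,v[k].min() if k.any() else None,v[k].max() if k.any() else None,end=' | ')
print(u.max())
E
```

```text
cutout corners in side [[312.39581200964744, 237.70131087666235], [319.01358887002186, 198.40313421953385], [264.48638866159206, 191.79221948966295], [253.88882991039637, 230.15616082402923]]
TCP loc [-0.0099  0.0208]
[[-0.07    0.0392]
 [-0.0741  0.0418]
 [-0.0824  0.0437]] [[-0.0798  0.0164]
 [-0.0839  0.0162]
 [-0.0922  0.0156]]
257 226 229 | 261 226 230 | 265 226 229 | 269 226 230 | 273 228 230 | 277 228 230 | 281 228 230 | 285 228 230 | 289 None None | 293 None None | 297 209 230 | 301 227 230 | 305 227 230 | 309 227 230 | 313 227 231 | 314
```

Emit:
drive_tool(
  series=[
    [0.39,0.08,0,0,0,0,1],
    [0.39,0.08,0,0,0,0,1],
    [0,0,0,0,0,0,1],
  ],
)

```text
time: 8.82
position: [0.5534, 0.0413, 0.0317]
ee_rot: [0.005, 0.994, 0.096, -0.044]
force: [-0.6, -0.4, -0.8]
grip_width: 0.0133
grasp_force: 50.0
```

```bash
cat >> h.py <<'E'
def orange(fn):
    im,_=snap("side",fn); hsv=cv2.cvtColor(im,cv2.COLOR_RGB2HSV)
    m=((hsv[...,0]>5)&(hsv[...,0]<20)&(hsv[...,1]>130)); m[:150]=0;m[290:]=0;m[:,:235]=0;m[:,390:]=0
    v,u=np.nonzero(m); out=[]
    for c in sorted(set(list(range(u.min(),u.max()-8,6))+list(range(u.max()-8,u.max()+1)))):
        k=u==c
        if k.any(): out.append([c,v[k].min(),v[k].max()])
    return np.array(out)
E
python3 - <<'E'
from h import *
np.set_printoptions(precision=4,suppress=True)
o=orange("s2.png");print(o.tolist())
e=o[-1];r,X=spoonplane("side",[[e[0],e[1:].mean()]]);print(r,loc(X),env.sense()["force"],loc(env.sense()["position"]))
E
```

```text
[[257, 226, 229], [263, 226, 229], [269, 188, 229], [275, 227, 229], [287, 197, 230], [293, 226, 230], [299, 226, 230], [302, 226, 230], [303, 226, 230], [304, 226, 230], [305, 226, 230], [306, 226, 230], [307, 226, 230], [308, 226, 230], [309, 226, 230], [310, 226, 230]]
[[-0.078   0.0421]] [[-0.0671  0.0173]] [-0.608   0.1209 -1.5481] [0.0108 0.0222]
```

Emit:
drive_tool(
  series=[
    [0.04,0.01,0.4,-0.05,0.245,0,1],
    [0.04,0.01,0.38,-0.05,0.245,0,1],
    [0,0,0.33,-0.05,0.245,0,1],
    [0,0,0.33,-0.05,0.245,0,1],
    [0,0,0,0,0,0,1],
  ],
)

```text
time: 9.5
position: [0.5551, 0.0418, 0.0677]
ee_rot: [0.014, 0.987, 0.095, -0.13]
force: [-0.0, 0.3, -0.8]
grip_width: 0.0135
grasp_force: 50.0
```

```bash
python3 - <<'E'
from h import *
np.set_printoptions(precision=4,suppress=True)
o=orange("s3.png");print(o.tolist())
r,X=spoonplane("side",[[e[0],e[1:].mean()] for e in o]);print(np.c_[r,loc(X)]);print(env.sense()["force"],loc(env.sense()["position"]))
b=cv2.imread("pics/s3.png")[130:290,200:400];cv2.imwrite("pics/z3.png",cv2.resize(b,None,fx=3,fy=3))
E
```

```text
[[258, 222, 224], [264, 219, 223], [270, 218, 222], [276, 197, 222], [282, 187, 190], [288, 217, 220], [294, 216, 220], [300, 215, 219], [301, 215, 219], [302, 215, 218], [303, 215, 218], [304, 215, 218], [305, 215, 218], [306, 215, 218], [307, 215, 218], [308, 214, 218], [309, 215, 218]]
[[ 0.067   0.0459  0.0793  0.0267]
 [ 0.0497  0.0564  0.0621  0.0256]
 [ 0.0327  0.0625  0.0451  0.0246]
 [ 0.0156  0.1071  0.028   0.0235]
 [-0.0008  0.1885  0.0116  0.0225]
 [-0.0175  0.0746 -0.005   0.0214]
 [-0.0341  0.0786 -0.0215  0.0204]
 [-0.0505  0.0846 -0.0379  0.0194]
 [-0.0532  0.0849 -0.0407  0.0192]
 [-0.0559  0.0872 -0.0433  0.019 ]
 [-0.0587  0.0875 -0.0461  0.0189]
 [-0.0614  0.0879 -0.0488  0.0187]
 [-0.0641  0.0882 -0.0515  0.0185]
 [-0.0669  0.0885 -0.0543  0.0183]
 [-0.0696  0.0888 -0.057   0.0182]
 [-0.0722  0.0911 -0.0596  0.018 ]
 [-0.075   0.0894 -0.0624  0.0178]]
[-0.2201 -0.699  -0.9849] [0.0125 0.0225]
```

View pics/z3.png

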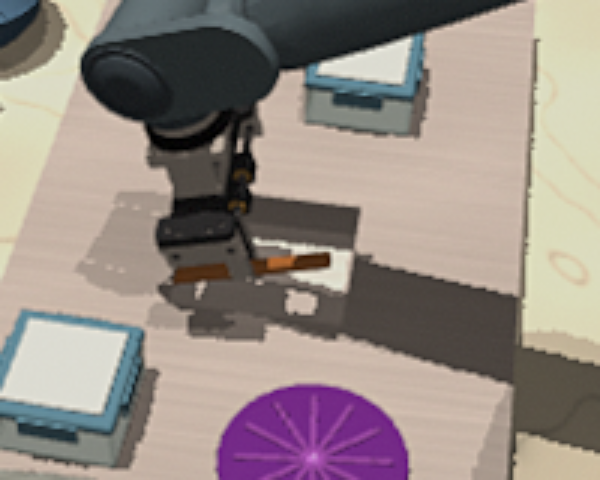

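The handle end at (330,258) in the crop has come up clear of the plate inside the cut-out. The slope is about 15°, as commanded, so the grip is not slipping.

Emit:
drive_tool(
  series=[
    [-0.49,-0.1,0.32,-0.05,0.245,0,1],
    [-0.49,-0.1,0.32,-0.05,0.245,0,1],
    [-0.76,-0.15,0.31,-0.05,0.245,0,1],
    [-0.76,-0.15,0.31,-0.05,0.245,0,1],
    [0,0,0,0,0,0,1],
  ],
)

```text
time: 10.18
position: [0.4912, 0.0293, 0.0986]
ee_rot: [0.023, 0.972, 0.093, -0.216]
force: [0.2, 0.5, -1.6]
grip_width: 0.0134
grasp_force: 50.0
```

Emit:
drive_tool(
  series=[
    [-0.63,-0.12,0.3,-0.05,0.245,0,1],
    [-0.63,-0.12,0.3,-0.05,0.245,0,1],
    [-0.61,-0.2,0.28,-0.05,0.245,0,1],
    [-0.61,-0.2,0.28,-0.05,0.245,0,1],
    [0,0,0,0,0,0,1],
  ],
)

```text
time: 10.8
position: [0.4299, 0.0133, 0.1275]
ee_rot: [0.031, 0.949, 0.091, -0.299]
force: [0.7, -0.7, -0.6]
grip_width: 0.0136
grasp_force: 50.0
```

```bash
python3 - <<'E'
from h import *
np.set_printoptions(precision=4,suppress=True)
s=env.sense();print(s["force"],s["moment"],loc(s["position"]),s["joints"])
a=snap("top","t4.png")[0][120:320,160:360]; b=snap("side","s4.png")[0][120:320,200:400]
cv2.imwrite("pics/z4.png",cv2.resize(np.hstack([a,b])[:,:,::-1],None,fx=2,fy=2))
E
```

```text
[ 0.674  -0.6665 -0.6342] [ 0.114  -0.3318 -0.0463] [-0.1147  0.0101] [-0.1154  0.2541  1.8003 -0.1801  1.6734  1.2995]
```

View pics/z4.png

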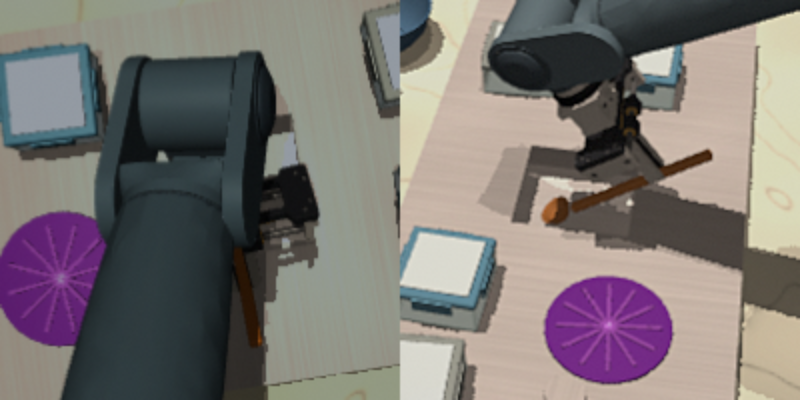

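The side view shows the bowl end at (553,212) inside the cut-out with nothing touching it, and the handle pointing up at about 35°. I'll lift straight up.

Emit:
drive_tool(
  series=[
    [0,0,0.5,0,0,0,1],
    [0,0,0.9,0,0,0,1],
    [0,0,1,0,0,0,1],
    [0,0,1,0,0,0,1],
    [0,0,1,0,0,0,1],
    [0,0,1,0,0,0,1],
    [0,0,0.6,0,0,0,1],
  ],
)

```text
time: 11.78
position: [0.4305, 0.0133, 0.2798]
ee_rot: [0.032, 0.95, 0.091, -0.298]
force: [0.3, 0.5, -0.9]
grip_width: 0.0131
grasp_force: 50.0
```

Emit:
drive_tool(
  series=[
    [-0.1,0.5,0,0.05,-0.25,0,1],
    [-0.2,1,0,0.06,-0.31,0,1],
    [-0.2,1,0,0.06,-0.31,0,1],
    [-0.2,1,0,0.06,-0.31,0,1],
    [-0.2,1,0,0.06,-0.31,0,1],
    [-0.2,1,0,0.06,-0.31,0,1],
    [-0.2,1,0,0.06,-0.31,0,1],
    [-0.2,1,0,0.06,-0.31,0,1],
  ],
)

```text
time: 12.78
position: [0.3911, 0.2021, 0.277]
ee_rot: [0.011, 0.991, 0.095, -0.09]
force: [-0.3, 0.4, -1.3]
grip_width: 0.0135
grasp_force: 50.0
```

Emit:
drive_tool(
  series=[
    [-0.2,0.6,0,0,0,0,1],
    [-0.2,0.4,0,0,0,0,1],
    [0,0,0,0,0,0,1],
    [0,0,0,0,0,0,1],
  ],
)

```text
time: 13.28
position: [0.3825, 0.2254, 0.2777]
ee_rot: [0.011, 0.991, 0.094, -0.091]
force: [-0.8, 0.2, -0.9]
grip_width: 0.0136
grasp_force: 50.0
```

```bash
python3 - <<'E'
from h import *
np.set_printoptions(precision=4,suppress=True)
a=snap("top","t5.png")[0]; b=snap("side","s5.png")[0]
cv2.imwrite("pics/z5.png",np.hstack([a[100:420,60:460],b[60:380,160:560]])[:,:,::-1])
U={c:{t:[(r["conf"],np.array(r["centre"])*S) for r in env.spot_point(c,t)[:1]] for t in("spoon_mid","spoon_bowl_end","spoon_handle_end")} for c in("top","side")}
print(U)
for t in U["top"]:
  if U["top"][t] and U["side"][t]: print(t,tri([U["side"][t][0][1]],[U["top"][t][0][1]]))
  if U["side"][t]: print(t,spoonplane("side",[U["side"][t][0][1]]))
print(env.sense())
E
```

```text
{'top': {'spoon_mid': [(0.95, array([160.888, 260.694]))], 'spoon_bowl_end': [(0.56, array([158.48, 193.41]))], 'spoon_handle_end': [(0.58, array([174.216, 338.604]))]}, 'side': {'spoon_mid': [(0.61, array([307.72 , 234.108]))], 'spoon_bowl_end': [(0.69, array([250.992, 235.116]))], 'spoon_handle_end': [(0.72, array([373.576, 233.1  ]))]}}
spoon_mid (array([0.4382, 0.2388, 0.267 ]), np.float64(0.006881758649590281))
spoon_mid (array([[0.0539, 0.264 ]]), array([[0.4354, 0.2358, 0.264 ]]))
spoon_bowl_end (array([0.5686, 0.2538, 0.2377]), np.float64(0.013198101762203002))
spoon_bowl_end (array([[0.1802, 0.2449]]), array([[0.5594, 0.2596, 0.2449]]))
spoon_handle_end (array([0.2985, 0.2087, 0.2835]), np.float64(0.003799458134004917))
spoon_handle_end (array([[-0.0873,  0.2847]]), array([[0.2967, 0.2091, 0.2847]]))
{'time': 13.675, 'joints': array([ 0.2706, -0.1857,  1.8745,  0.0092,  1.635 ,  1.6508]), 'qvel': array([ 0.0023, -0.0004,  0.0001,  0.0006, -0.0011, -0.0009]), 'joint_torque': array([ -0.0379, -24.932 , -32.6865,   0.0273,   0.3265,  -0.0022]), 'position': array([0.3824, 0.2256, 0.278 ]), 'ee_rot': array([ 0.0113,  0.9913,  0.0946, -0.0904]), 'force': array([ 0.1622,  0.1873, -0.5758]), 'moment': array([ 0.0544, -0.0585, -0.0312]), 'grasp_force': 49.99401926994324, 'grip_width': 0.012904901791341053}
```

View pics/z5.png

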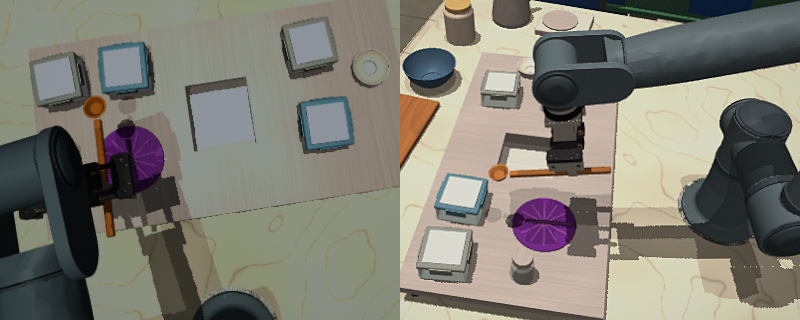

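The spoon is held nearly level. Its middle measures about (0.438, 0.238, 0.267), over the trivet centre at (0.440, 0.236), and the bowl end is near z = 0.24. The containers, dish and jar haven't moved.

```bash
python3 -c "from station import env; print(env.hand_in())"
```

```text
the job is handed in; nothing more can be done
None
```

The spoon came out handle end first with no contact forces worth noting. I handed in with it held still, its middle within about 5 mm of the trivet's centre and its lowest end about 16 cm above the shelf top. The bystanders look undisturbed in the last pictures, and about 14 s of the 51 s were used.

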